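# Swing the bench magnifier over the crimp die

## Task

The steel crimp die on the bench is due for inspection. Swing the magnifier's arm round until its lens is centred above the die, and let go so that it stays there. Leave the die standing where it is.

Things in the scene. Friction and masses are not known exactly. Their poses are not given: they have to be found in the camera images.
- magnifier_stand: magnifier stand fixed to the bench: dark steel foot 110x110x14 mm, 25 mm post. Origin: on the bench, on the arm's vertical pivot axis; z up. A level arm with a lens turns about it on a black hub 38 mm wide, top 130 mm above the bench. Friction (about 0.3 N m, no spring) holds the arm where it is left; it swings 1.4 rad either side of the stand's own -x axis
- swing_knob (a point): top of the upright round black pin (knob) on the swing arm, 82 mm from the pivot axis on the line from pivot to lens centre; 16 mm in diameter, top 172 mm above the bench, free to grip over its upper 40 mm; below are its 22 mm collar (top 129 mm above the bench) and the arm
- lens_centre (a point): centre of the round lens at the end of the swing arm, 117 mm above the bench, 150 mm from the pivot axis; moves with the arm on a level circle. Its black rim is 108 mm across, 112 to 122 mm above the bench, and passes over all four things that stand round the stand (69 mm at most)
- die_0: crimp die: bare grey steel wedge-shaped block, 37x36 mm, 56 mm tall, upright on the bench 140 to 160 mm from the pivot axis. Origin: centre of its underside, z up. The other things round the stand: a cardboard carton (51x66x46 mm), a flat roll of black tape (62 mm across, 19 high), a white lidded pot (73 mm across, 69 high)

How it is judged:
By the outcome, as a careful person would: the job done as asked, in the order asked, and still so for the second after the job is handed in, with the robot touching nothing.
It also fails if it takes over 35 s, if anything falls off the work surface, if the arm or the gripper's body presses on something with over 40 N, if the wrist force passes 120 N, or if a joint passes its speed limit or range.

## Robot

A 6-joint arm with a two-finger parallel gripper is mounted at the origin on a cart in front of the work surface, level with it; the furniture and walls round the work are solid. World frame = base frame: x ahead of the robot, y to its left, z up, the work surface at z = 0. Lengths are in mm, angles in rad, forces in N, time in s.
With the tool pointing down it reaches from about 275 to 750 mm from the base axis. Payload 10.2 kg.
Tool frame: the origin (TCP) lies between the finger pads; the fingertips stand 11 mm ahead of it and the grasp point (between the pads) lies 8 mm behind it (ctrl.nose_length is the distance from the TCP to the fingertips, in mm); x points along the fingers, y is the direction in which the jaws open and shut, and the axes are right-handed (so a half turn about x gives the same grasp; the last joint's range is limited). The gripper opens to 85 mm and grips with 20 to 120 N. Pads are 22 mm wide; open, the fingers measure 114 mm over their backs; the gripper's body (76 mm by 85 mm) begins 54 mm behind the grasp point. The pads swing forward as they close: fully open they stand 13 mm farther back than shut.
Start: joints at [1.091, 0.313, 1.498, -0, 1.331, -0.223], TCP at [133.356, 507.787, 242.294] pointing down, gripper open.
Joint ranges: [-2.94, 2.94], [-0.97, 2.17], [0.19, 2.56], [-1.23, 4.37], [0.02, 3.11], [-2.88, 2.88]. Speed limits (rad/s): [2.39, 2.39, 3.01, 3.14, 3.14, 3.14].

## Interface

Orientations are given as a unit quaternion [w, x, y, z].
In Python, from rig import ctrl, capture, ticket gives the robot as it stands.
- The arm moves only by the tool step_arm, never from a script. Its argument "commands" is a list of rows, each a list of 2 entries, a list of its own where there are three numbers: the shift along the world's x, y, z normalised to -1 to 1, where 1 is 0.04 m, then the turn about the world's z normalised to -1 to 1, where 1 is 180 degrees. A call has 1 to 5 rows; each row shifts and turns the commanded pose from where the row before left it; what a row does not reach is not made up. A row lasts 1/10 s, in which the tool goes at most 50 mm and 8.59 degrees, less where a joint would pass 70% of its speed; a pose out of reach is approached as far as the arm can. A call with a number of a shift or a turn outside -1 to 1 is refused whole. A call with a gripper value outside its range is refused whole. "gripper" is the closure, from -1 (fully open) to 1 (shut), so that 0 is half open, set as the call begins (left out, the last holds). The fingers move at their own pace and stop on an object; "force" is the grip in N (left out, the last holds). Time passes only in rows, so rows that do not move let the fingers close. It gives the time, the measured TCP pose, the force and the opening at its end, in the units of the state.
- ctrl.sense(): the state, without advancing time (a new reading comes with each control period).
- capture(name): name is "side" or "top"; returns a dict with "image" (420x560x3 uint8, blue, green, red), "fov_y" (degrees; the focal length in pixels is half the picture's height over the tangent of half this angle, whatever the lens; pixels are square), "cx", "cy" (the principal point, pixels), "origin" and "orientation" of the camera in the world. Camera axes: x right, y down, z forward; pixel columns grow to the right and rows downward; lengths in mm; the calibration is good to about 2 mm. A picture is of the moment at which its call begins. There is no depth.
- ticket.finish_job(): hands the job in, once; it reports no verdict.
The state is a dict: "time_s": time; "joints": joint angles; "dq": joint speeds; "tau": joint torques, N m; "eef_pos": TCP position; "ee_rot": TCP orientation; "force": force on the tool from outside, world axes, zero at the start; "wrist_torque": the same for the moment, N m; "grip_width": opening from 0.0 (shut) to 1.0 (fully open).
Only numpy, scipy, OpenCV 4.12 (cv2) and the standard library are available. Lean on these libraries where they do the work, as an engineer would, in place of code of your own. Each camera call takes 0.05 s, during which the arm holds its last target.

## Working session

There is one attempt and no reset: what is moved stays moved. The work goes in short steps, Python scripts to look and compute and a tool call to move; the robot and the scene stay as the last step left them, time stands still between calls to the robot, and variables do not carry over. Pictures are saved under pics/ and viewed, and the job is handed in when it is done.

Besides the shell and the picture viewer there is one more tool, called as name([rows], argument=value, ...), one row to a line, values as JSON. step_arm: Moves the arm, as the interface text tells. Its arguments: {"type":"object","properties":{"commands":{"type":"array","items":{"type":"array"}},"gripper":{"type":"number"},"force":{"type":"number"}},"required":["commands"]}

```bash
mkdir -p pics; ls
python3 - <<'E'
from rig import ctrl,capture
import cv2,json
for n in("top","side"):
    c=capture(n);cv2.imwrite(f"pics/{n}0.png",c["image"]);print(n,{k:v for k,v in c.items() if k!="image"})
s=ctrl.sense();print(s)
E
```

```text
pics
top {'fov_y': 46.352964248851364, 'cx': 276.95552255975065, 'cy': 210.82416130892275, 'origin': array([381.91894099, 286.93942054, 952.671532  ]), 'orientation': array([ 0.05677117, -0.7016667 ,  0.70689337, -0.06886685])}
side {'fov_y': 54.837818769924596, 'cx': 273.9104886297033, 'cy': 203.6889422286941, 'origin': array([ 241.93614431, -292.24822328,  658.68296926]), 'orientation': array([-0.4292179 ,  0.87055474, -0.22049534,  0.09637549])}
{'time_s': 0.1, 'joints': array([ 1.09059840e+00,  3.13381995e-01,  1.49839221e+00,  1.44446000e-05,
        1.33099939e+00, -2.23419906e-01]), 'dq': array([ 0.00028663, -0.00062416, -0.0007857 , -0.00014813, -0.00211132,
        0.00207618]), 'tau': array([ 2.80106658e-03, -4.12905407e+01, -2.60143894e+01, -1.72844530e-04,
        3.01279761e-03,  2.36468014e-05]), 'eef_pos': array([133.24219608, 507.5744133 , 241.78675793]), 'ee_rot': array([ 0.70113809,  0.09014648,  0.70143516, -0.09092697]), 'force': array([-0.16612794,  0.04003905, -0.17481307]), 'wrist_torque': array([ 0.05337316, -0.01288324, -0.00703977]), 'grip_width': 0.9980413601766084}
```

View pics/top0.png

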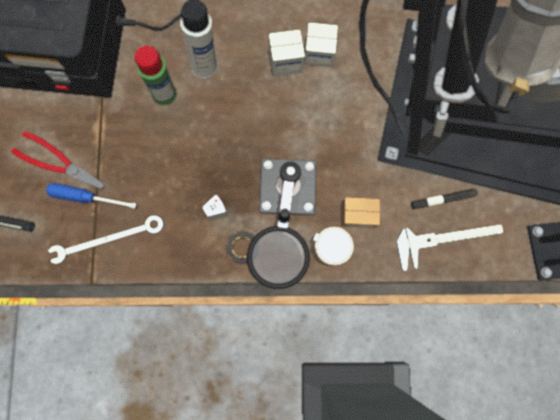

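View pics/side0.png

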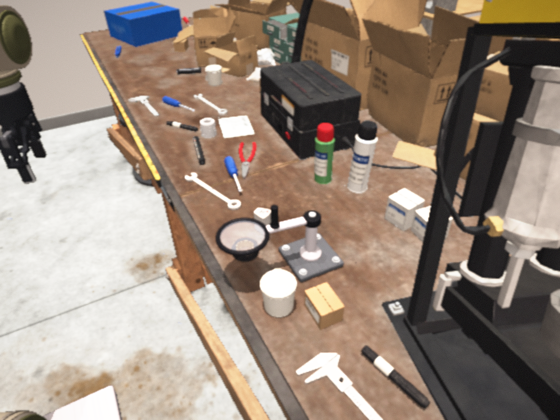

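```bash
cat > h.py <<'E'
import numpy as np,cv2
from rig import ctrl,capture
from scipy.spatial.transform import Rotation as R
def ray(c,u,v):
    f=c["image"].shape[0]/2/np.tan(np.radians(c["fov_y"])/2)
    q=c["orientation"];r=R.from_quat([q[1],q[2],q[3],q[0]])
    return np.array(c["origin"]),r.apply([(u-c["cx"])/f,(v-c["cy"])/f,1])
def onz(c,u,v,z):
    o,d=ray(c,u,v);return o+d*(z-o[2])/d[2]
def proj(c,p):
    f=c["image"].shape[0]/2/np.tan(np.radians(c["fov_y"])/2)
    q=c["orientation"];r=R.from_quat([q[1],q[2],q[3],q[0]])
    a=r.inv().apply(np.array(p)-c["origin"]);return [a[0]/a[2]*f+c["cx"],a[1]/a[2]*f+c["cy"]]
E
python3 - <<'E'
from h import *
t=capture("top");s=capture("side")
cv2.imwrite("pics/t1.png",cv2.resize(t["image"][150:300,190:390],None,fx=4,fy=4,interpolation=cv2.INTER_CUBIC))
cv2.imwrite("pics/s1.png",cv2.resize(s["image"][185:325,200:360],None,fx=4,fy=4,interpolation=cv2.INTER_CUBIC))
for n,u,v,z in(("hub",290,171,130),("knob",284,215,172),("lens",278,256,117),("die",214,206,56)):print(n,onz(t,u,v,z).round(1))
E
```

```text
hub [599.7 249.  130. ]
knob [515.3 261.6 172. ]
lens [454.  270.8 117. ]
die [552.9 387.7  56. ]
```

View pics/t1.png

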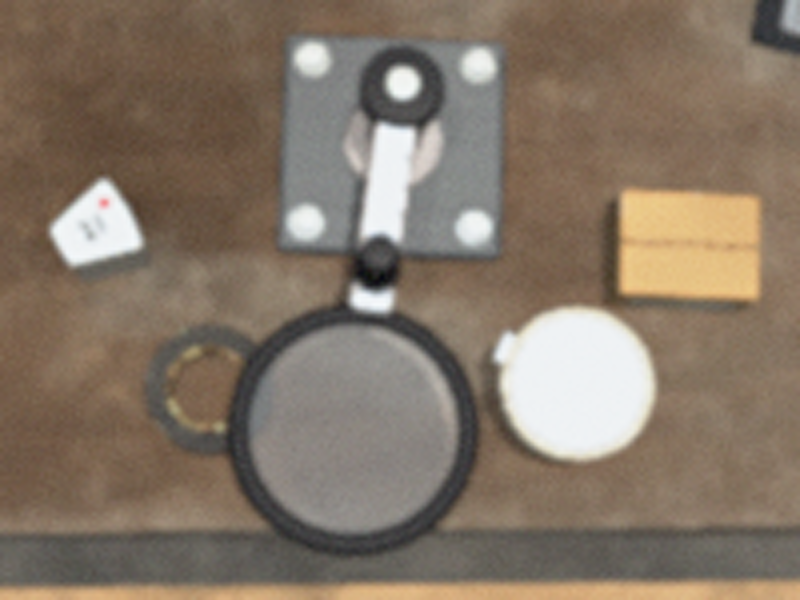

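View pics/s1.png

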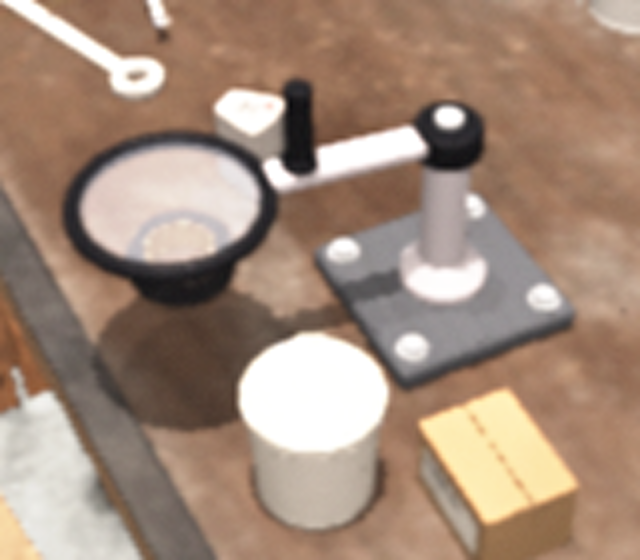

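Run:
```python
from h import *
t=capture("top");s=capture("side")
im=t["image"];g=cv2.cvtColor(im,cv2.COLOR_BGR2GRAY)
def comp(mask,x0,y0,x1,y1):
    m=np.zeros_like(mask);m[y0:y1,x0:x1]=mask[y0:y1,x0:x1]
    cs,_=cv2.findContours(m,cv2.RETR_EXTERNAL,cv2.CHAIN_APPROX_NONE);return max(cs,key=cv2.contourArea)
dark=(g<75).astype('uint8')*255
c=comp(dark,236,222,315,292);e=cv2.minEnclosingCircle(c);print("lens",e,onz(t,*e[0],122).round(1))
print("rim diam",(onz(t,e[0][0]+e[1],e[0][1],122)-onz(t,e[0][0]-e[1],e[0][1],122)).round(1))
c=comp(dark,276,158,304,186);e=cv2.minEnclosingCircle(c);print("hub",e,onz(t,*e[0],130).round(1))
c=comp((g<60).astype('uint8')*255,276,207,292,224);e=cv2.boundingRect(c);print("knob",e)
w=(g>150).astype('uint8')*255
c=comp(w,198,190,230,220);P=cv2.approxPolyDP(c,2,True)[:,0];print(P.tolist())
W=np.array([onz(t,*p,56)[:2] for p in P]);print(W.round(1).tolist())
H=np.array([onz(t,*p,56)[:2] for p in c[:,0]],np.float32)
print("rect",cv2.minAreaRect(H)); M=cv2.moments(c);print("cent",onz(t,M['m10']/M['m00'],M['m01']/M['m00'],56))
gs=cv2.cvtColor(s["image"],cv2.COLOR_BGR2GRAY)
c=comp((gs>140).astype('uint8')*255,248,200,271,226)
b=s["image"].copy();cv2.imwrite("pics/s2.png",cv2.resize(b[195:235,240:300],None,fx=12,fy=12,interpolation=cv2.INTER_CUBIC))
cv2.imwrite("pics/t2.png",cv2.resize(im[185:225,190:245],None,fx=12,fy=12,interpolation=cv2.INTER_CUBIC))
print("side hub proj check",[np.round(proj(s,p),1) for p in([600,249,130],[553,388,56])])
# stand foot corners
```

```text
lens ((277.0408020019531, 257.3168640136719), 32.38134765625) [451.3 272.6 122. ]
rim diam [  -0.8 -109.6    0. ]
hub ((289.704345703125, 172.04347229003906), 10.480002403259277) [597.8 249.5 130. ]
knob (278, 213, 12, 9)
[[217, 195], [202, 207], [208, 216], [225, 211]]
[[573.8, 382.4], [551.1, 409.8], [534.1, 398.5], [543.4, 367.2]]
rect ((551.74267578125, 390.2667236328125), (37.36288070678711, 37.14040756225586), 26.534557342529297)
cent [552.36829203 388.34233266  56.        ]
side hub proj check [array([310.5, 213.7]), array([261.5, 211.6])]
```

View pics/t2.png

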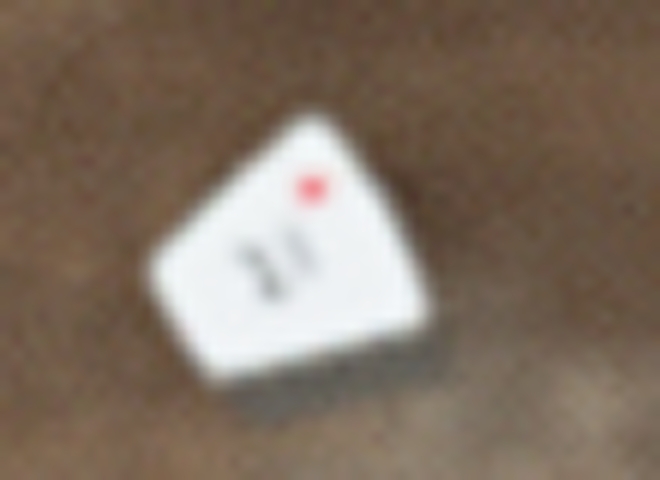

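View pics/s2.png

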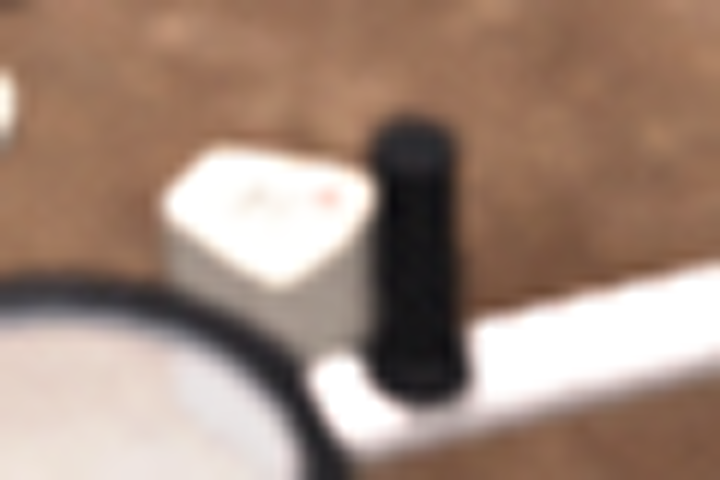

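Run:
```python
from h import *
s=ctrl.sense();q=s["ee_rot"];m=R.from_quat([q[1],q[2],q[3],q[0]]).as_matrix();print(m.round(2),np.degrees(np.arctan2(m[1,1],m[0,1])))
piv=np.array([598.8,249.2])
for a in np.radians([171,140,108.4]):print(piv+82*np.array([np.cos(a),np.sin(a)]))
```

```text
[[-0.    0.25  0.97]
 [-0.    0.97 -0.25]
 [-1.   -0.   -0.  ]] 75.28565798396998
[517.80955607 262.02762613]
[535.98435566 301.90858399]
[572.91677897 327.00783295]
```

step_arm([
  [[0.8,-0.5,0],0.032],
  [[0.8,-0.5,0],0],
  [[0.8,-0.5,0],0],
  [[0.8,-0.5,0],0],
  [[0.8,-0.5,0],0],
], gripper=-1)

```text
time_s: 0.8
eef_pos: [294.4, 406.8, 242.3]
ee_rot: [0.705, 0.055, 0.705, -0.055]
force: [-0.1, 0.8, -0.3]
grip_width: 0.995
```

step_arm([
  [[0.8,-0.5,0],0],
  [[0.8,-0.5,0],0],
  [[0.8,-0.5,0],0],
  [[0.8,-0.5,0],0],
  [[0.8,-0.5,0],0],
])

```text
time_s: 1.3
eef_pos: [454.6, 306.7, 242.3]
ee_rot: [0.705, 0.055, 0.705, -0.055]
force: [0.8, -0.1, -0.0]
grip_width: 0.999
```

step_arm([
  [[0.8,-0.6,0],0],
  [[0.8,-0.5,0],0],
  [[0,0,0],0],
  [[0,0,0],0],
  [[0,0,0],0],
])

```text
time_s: 1.8
eef_pos: [516.6, 264.4, 242.3]
ee_rot: [0.705, 0.055, 0.705, -0.055]
force: [-0.7, -0.0, -0.4]
grip_width: 0.998
```

Run:
```python
from h import *
s=capture("side")
cv2.imwrite("pics/s3.png",cv2.resize(s["image"][100:300,180:400],None,fx=3,fy=3))
```

```text
(no output)
```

View pics/s3.png

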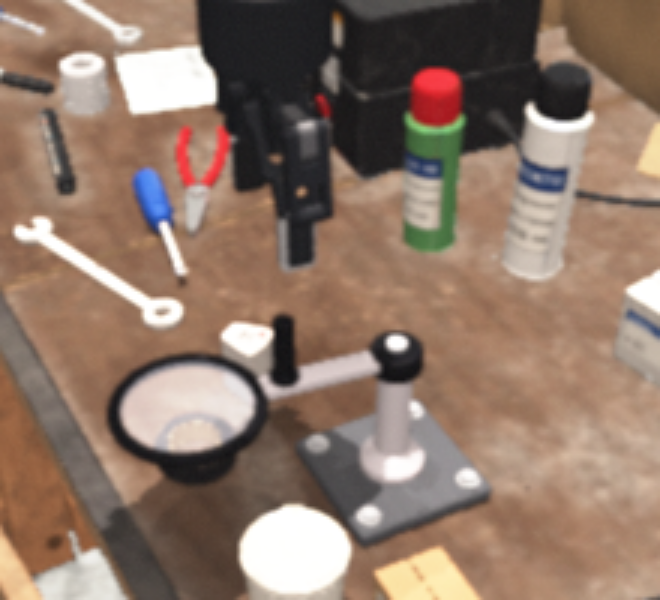

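step_arm([
  [[0,-0.05,-0.5],0],
  [[0,0,-0.5],0],
  [[0,0,-0.5],0],
  [[0,0,-0.4],0],
  [[0,0,-0.4],0],
])

```text
time_s: 2.35
eef_pos: [516.5, 262.6, 149.9]
ee_rot: [0.705, 0.055, 0.705, -0.055]
force: [0.1, 0.5, -0.3]
grip_width: 0.999
```

step_arm([
  [[0,0,0],0],
  [[0,0,0],0],
  [[0,0,0],0],
  [[0,0,0],0],
  [[0,0,0],0],
], gripper=0.4, force=25)

```text
time_s: 2.85
eef_pos: [517.5, 261.9, 150.9]
ee_rot: [0.705, 0.055, 0.705, -0.055]
force: [0.5, 0.4, 0.1]
grip_width: 0.296
```

step_arm([
  [[0,0,0],0],
  [[0,0,0],0],
  [[0,0,0],0],
  [[0,0,0],0],
  [[0,0,0],0],
], gripper=1, force=30)

```text
time_s: 3.35
eef_pos: [517.4, 261.8, 150.7]
ee_rot: [0.705, 0.055, 0.705, -0.055]
force: [-1.4, -0.9, 5.7]
grip_width: 0.176
```

Run:
```python
from h import *
s=capture("side");t=capture("top")
a=cv2.resize(s["image"][150:290,190:340],None,fx=2.6,fy=2.6);b=cv2.resize(t["image"][150:290,190:340],None,fx=2.6,fy=2.6)
cv2.imwrite("pics/g4.png",np.hstack([a,b]))
print(ctrl.sense()["grip_width"]*85)
piv=np.array([598.8,249.2]);p=ctrl.sense()["eef_pos"][:2];d=p-piv;a0=np.degrees(np.arctan2(d[1],d[0]));print(p,a0,np.hypot(*d))
r=82
prev=p
for a in np.linspace(171,108.4,14)[1:]:
    q=piv+r*np.array([np.cos(np.radians(a)),np.sin(np.radians(a))]);print(a.round(1),((q-prev)/40).round(3),q.round(1));prev=q
```

```text
14.875759720203439
[517.44974626 261.78401262] 171.2066527892209 82.31780582961905
166.2 [0.043 0.175] [519.2 268.8]
161.4 [0.048 0.165] [521.1 275.4]
156.6 [0.062 0.161] [523.6 281.8]
151.7 [0.075 0.155] [526.6 288. ]
146.9 [0.088 0.148] [530.1 294. ]
142.1 [0.1  0.14] [534.1 299.6]
137.3 [0.111 0.131] [538.5 304.8]
132.5 [0.122 0.122] [543.4 309.7]
127.7 [0.132 0.111] [548.7 314.1]
122.8 [0.141 0.099] [554.3 318.1]
118.0 [0.149 0.087] [560.3 321.6]
113.2 [0.155 0.074] [566.5 324.6]
108.4 [0.161 0.061] [572.9 327. ]
```

View pics/g4.png

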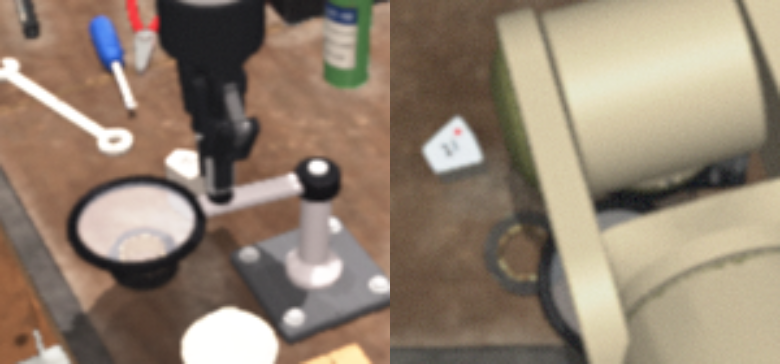

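The pin is gripped at 15 mm between the pads. I'll swing it along the arc now.

step_arm([
  [[0.03,0.17,0],-0.027],
  [[0.05,0.165,0],-0.027],
  [[0.062,0.161,0],-0.027],
  [[0.075,0.155,0],-0.027],
  [[0.088,0.148,0],-0.027],
])

```text
time_s: 3.95
eef_pos: [529.6, 294.0, 150.7]
ee_rot: [0.677, 0.203, 0.677, -0.203]
force: [-1.9, -1.4, 6.1]
grip_width: 0.175
```

step_arm([
  [[0.1,0.14,0],-0.027],
  [[0.11,0.13,0],-0.027],
  [[0.122,0.122,0],-0.027],
  [[0.132,0.11,0],-0.027],
  [[0.14,0.1,0],-0.027],
])

```text
time_s: 4.45
eef_pos: [553.7, 318.8, 150.8]
ee_rot: [0.619, 0.342, 0.62, -0.341]
force: [-1.8, 3.3, 5.4]
grip_width: 0.177
```

step_arm([
  [[0.15,0.087,0],-0.027],
  [[0.155,0.074,0],-0.027],
  [[0.16,0.06,0],-0.027],
  [[0,0,0],0],
  [[0,0,0],0],
])

```text
time_s: 4.95
eef_pos: [572.8, 328.3, 150.8]
ee_rot: [0.572, 0.418, 0.572, -0.415]
force: [2.7, 8.3, 2.5]
grip_width: 0.178
```

Run:
```python
from h import *
s=capture("side");t=capture("top")
a=cv2.resize(s["image"][130:290,190:340],None,fx=2.6,fy=2.6);b=cv2.resize(t["image"][130:290,190:340],None,fx=2.6,fy=2.6)
cv2.imwrite("pics/g5.png",np.hstack([a,b]))
S=ctrl.sense();print(S["joints"],S["force"])
d=S["eef_pos"][:2]-np.array([598.8,249.2]);print(np.degrees(np.arctan2(d[1],d[0])),np.hypot(*d))
```

```text
[0.34255592 0.68381616 1.16453131 0.0025162  1.28979915 0.02916614] [2.56960684 7.44435336 2.92510199]
108.24715124831788 83.32776334710894
```

View pics/g5.png

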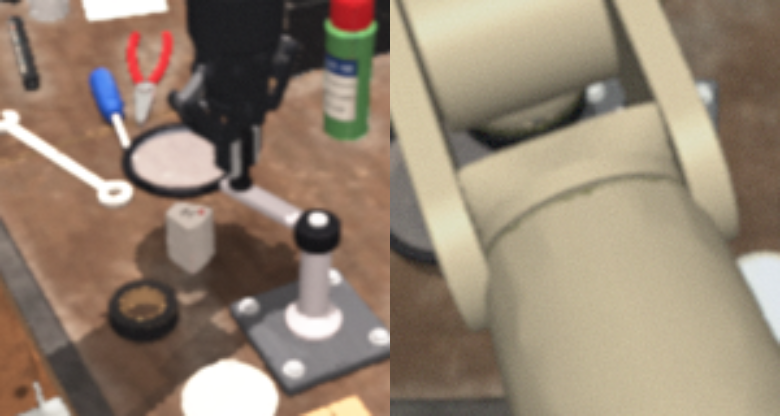

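step_arm([
  [[0,-0.03,0],0],
  [[0,0,0],0],
  [[0,0,0],0],
  [[0,0,0],0],
  [[0,0,0],0],
])

```text
time_s: 5.55
eef_pos: [572.2, 328.1, 150.8]
ee_rot: [0.571, 0.418, 0.572, -0.414]
force: [0.6, 12.7, 2.2]
grip_width: 0.175
```

step_arm([
  [[0,0,0],0],
  [[0,0,0],0],
  [[0,0,0],0],
  [[0,0,0],0],
  [[0,0,0],0],
], gripper=0)

```text
time_s: 6.05
eef_pos: [572.4, 325.3, 150.2]
ee_rot: [0.572, 0.416, 0.572, -0.416]
force: [-0.6, -0.0, 0.5]
grip_width: 0.498
```

step_arm([
  [[0,0,0.4],0],
  [[0,0,0.5],0],
  [[0,0,0.6],0],
  [[0,0,0.6],0],
  [[0,0,0.3],0],
])

```text
time_s: 6.55
eef_pos: [572.7, 325.5, 248.6]
ee_rot: [0.572, 0.417, 0.571, -0.415]
force: [0.4, 1.0, 0.5]
grip_width: 0.498
```

step_arm([
  [[-0.6,0,0.2],0],
  [[-0.8,0,0],0],
  [[-0.8,0,0],0],
  [[-0.8,0,0],0],
  [[-0.8,0,0],0],
])

```text
time_s: 7.05
eef_pos: [418.8, 325.2, 253.8]
ee_rot: [0.571, 0.416, 0.572, -0.417]
force: [0.3, -0.5, 0.9]
grip_width: 0.501
```

step_arm([
  [[0,-1,0.3],0],
  [[0,-1,0.3],0],
  [[0,-1,0],0],
  [[0,-1,0],0],
  [[0,-1,0],0],
])

```text
time_s: 7.55
eef_pos: [419.9, 124.0, 278.0]
ee_rot: [0.572, 0.416, 0.572, -0.416]
force: [-0.3, 0.7, -0.6]
grip_width: 0.499
```

step_arm([
  [[0,-1,0],0],
  [[0,-1,0],0],
  [[0,-1,0],0],
  [[0,0,0],0],
  [[0,0,0],0],
])

```text
time_s: 8.05
eef_pos: [420.2, 5.1, 278.0]
ee_rot: [0.571, 0.417, 0.571, -0.417]
force: [0.7, 0.7, 0.3]
grip_width: 0.503
```

Run:
```python
from h import *
s=capture("side");t=capture("top")
a=cv2.resize(s["image"][130:290,190:340],None,fx=2.6,fy=2.6);b=cv2.resize(t["image"][140:300,190:340],None,fx=2.6,fy=2.6)
cv2.imwrite("pics/g6.png",np.hstack([a,b]))
g=cv2.cvtColor(t["image"],cv2.COLOR_BGR2GRAY)
m=np.zeros_like(g);m[160:250,170:258]=(g<75)[160:250,170:258]*255
cs,_=cv2.findContours(m,cv2.RETR_EXTERNAL,cv2.CHAIN_APPROX_NONE);c=max(cs,key=cv2.contourArea)
print(cv2.minEnclosingCircle(c),cv2.fitEllipse(c),cv2.boundingRect(c))
```

```text
((218.0, 200.5), 40.14047622680664) ((213.4651336669922, 201.5665740966797), (60.245784759521484, 74.07090759277344), 74.3458251953125) (179, 171, 79, 64)
```

View pics/g6.png

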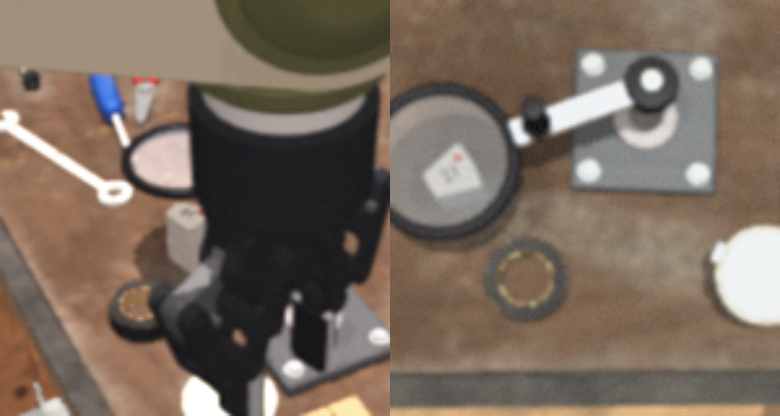

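Run:
```python
from h import *
t=capture("top")
g=cv2.cvtColor(t["image"],cv2.COLOR_BGR2GRAY)
cv2.imwrite("pics/t7.png",cv2.resize(t["image"][150:250,160:310],None,fx=5,fy=5,interpolation=cv2.INTER_CUBIC))
m=np.zeros_like(g);m[160:250,170:241]=(g<75)[160:250,170:241]*255
m=cv2.morphologyEx(m,cv2.MORPH_OPEN,np.ones((3,3)))
cs,_=cv2.findContours(m,cv2.RETR_EXTERNAL,cv2.CHAIN_APPROX_NONE);c=max(cs,key=cv2.contourArea)
print(cv2.boundingRect(c)); h=c[:,0]
h=cv2.convexHull(c)[:,0];h=h[h[:,0]<238].astype(float)
P=np.array([onz(t,*p,118)[:2] for p in h])
from scipy.optimize import least_squares
f=least_squares(lambda x:np.hypot(*(P-x[:2]).T)-x[2],[550,390,54],loss='soft_l1');print("lens",f.x,np.abs(f.fun).max())
piv=np.array([598.8,249.2]);d=f.x[:2]-piv;print(np.degrees(np.arctan2(d[1],d[0])),np.hypot(*d))
w=np.zeros_like(g);w[188:222,195:235]=((g>125))[188:222,195:235]*255
cs,_=cv2.findContours(w,cv2.RETR_EXTERNAL,cv2.CHAIN_APPROX_NONE);c=max(cs,key=cv2.contourArea);M=cv2.moments(c)
print("die",cv2.boundingRect(c),cv2.contourArea(c),onz(t,M['m10']/M['m00'],M['m01']/M['m00'],56))
```

```text
(179, 171, 62, 63)
lens [548.58241683 387.98671228  54.70483809] 1.5531219921795412
109.89178506179555 147.59253762920144
die (195, 188, 39, 34) 1161.0 [556.36129414 390.06867594  56.        ]
```

View pics/t7.png

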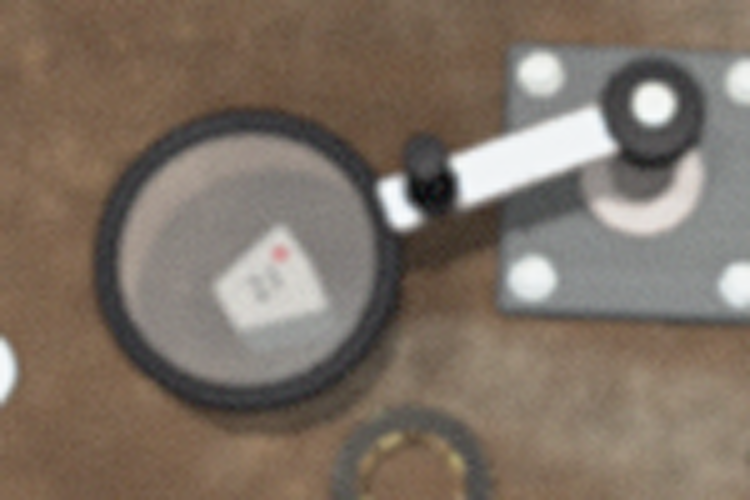

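step_arm([
  [[-0.9,0.5,0],0],
  [[-0.9,1,0],0],
  [[-0.9,1,0],0],
  [[-0.9,1,0],0],
  [[0,1,0],0],
])

```text
time_s: 8.7
eef_pos: [280.8, 178.7, 278.9]
ee_rot: [0.572, 0.416, 0.571, -0.415]
force: [1.9, -0.6, 0.6]
grip_width: 0.497
```

step_arm([
  [[0,1,0],0],
  [[0,1,0],0],
  [[0,0,0],0],
  [[0,0,0],0],
])

```text
time_s: 9.1
eef_pos: [283.1, 257.8, 278.0]
ee_rot: [0.572, 0.415, 0.572, -0.416]
force: [-0.5, -0.1, -0.4]
grip_width: 0.503
```

Run:
```python
from h import *
import pickle
s=capture("side");t=capture("top");pickle.dump((s,t),open("st.pkl","wb"))
a=cv2.resize(s["image"][150:260,190:340],None,fx=2.6,fy=2.6);b=cv2.resize(t["image"][150:260,170:320],None,fx=2.6,fy=2.6)
cv2.imwrite("pics/g8.png",np.hstack([a,b]))
from scipy.ndimage import map_coordinates
from scipy.optimize import least_squares
def fit(c,x0,inner,z,rng=(9,9)):
    g=cv2.GaussianBlur(cv2.cvtColor(c["image"],cv2.COLOR_BGR2GRAY),(3,3),0).astype(float)
    R0=44 if inner else 54
    pts=[]
    for a in np.radians(np.arange(0,360,4)):
        r=np.arange(R0-8,R0+8,.4)
        q=np.array([proj(c,[x0[0]+k*np.cos(a),x0[1]+k*np.sin(a),z]) for k in r])
        p=map_coordinates(g,[q[:,1],q[:,0]],order=1);d=np.gradient(p)*(-1 if inner else 1)
        i=d.argmax()
        if d[i]>1.0: pts.append([x0[0]+r[i]*np.cos(a),x0[1]+r[i]*np.sin(a)])
    P=np.array(pts)
    f=least_squares(lambda x:np.hypot(*(P-x[:2]).T)-x[2],[*x0,R0],loss='soft_l1');return f.x.round(2),len(P),np.median(abs(f.fun)).round(2)
for n,c in(("top",t),("side",s)):
  for inner in(0,1):
    x=[549,388]
    for _ in range(3):
        o=fit(c,x,inner,117);x=o[0][:2]
    print(n,inner,o)
```

```text
top 0 (array([548.96, 388.97,  54.6 ]), 89, np.float64(0.8))
top 1 (array([549.57, 389.57,  44.41]), 90, np.float64(0.03))
side 0 (array([553.82, 387.87,  57.22]), 88, np.float64(1.19))
side 1 (array([551.51, 390.34,  43.7 ]), 90, np.float64(0.7))
```

View pics/g8.png

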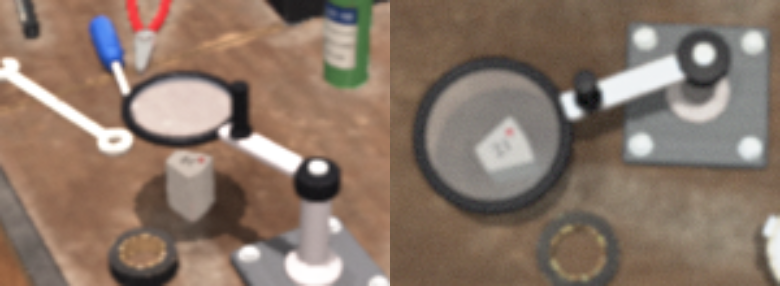

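Run:
```python
from h import *
import pickle
s,t=pickle.load(open("st.pkl","rb"))
i=s["image"];cv2.imwrite("pics/s9.png",cv2.resize(i[200:240,245:285],None,fx=14,fy=14,interpolation=cv2.INTER_CUBIC))
# die predicted corners in side from top measure (z=56) 
for p in [[573.8,382.4],[551.1,409.8],[534.1,398.5],[543.4,367.2]]:
    for z in(56,0):
        q=np.array(proj(s,[*p,z]));print(z,q.round(1),((q-[245,200]+.5)*14).round(0))
```

```text
56 [270.4 210.2] [362. 150.]
0 [271. 228.] [371. 398.]
56 [256.8 206.9] [172. 104.]
0 [257.8 224.6] [187. 351.]
56 [252.4 211.7] [111. 170.]
0 [253.6 229.4] [128. 418.]
56 [261.8 217.8] [242. 256.]
0 [262.7 235.7] [255. 506.]
```

View pics/s9.png

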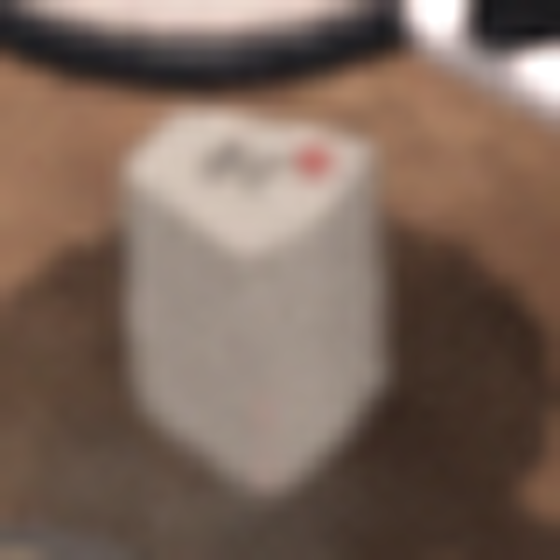

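Run:
```python
from rig import ctrl,ticket
print(ctrl.sense()["force"],ctrl.sense()["time_s"]);print(ticket.finish_job())
```

```text
[0.28339147 0.66269716 0.67577852] 9.2
the job is handed in; nothing more can be done
None
```

The magnifier's lens now sits over the crimp die, about 3 mm off centre. I handed the job in at 9.2 s. I gripped the knob, swung the arm about 62° round its pivot, let go, and backed the robot well clear.

- **Centring:** from the top camera, the lens centre is at about (549, 389) mm. The die's centre is at about (552, 389) mm, measured before the swing. By eye, the side picture puts the die 2–3 mm from the lens centre in the same direction. I judged that close enough and did not nudge the arm again.
- **Camera disagreement:** the two cameras differ by about 2 mm on absolute position, which is within the stated calibration.
- **Die and surroundings:** the pictures after the swing show the die upright, with its corners matching the earlier measurement to about 1 pixel. The tape and pot also look unmoved in those pictures. I did not check the carton.
- **One check failed:** after the swing, my top-view re-measurement of the die through the lens was spoiled by the image mask. For that reason I relied on the earlier reading and the side view.
- **Forces:** readings on the tool at the end of each move were at most about 13 N. With the robot clear they were under 1 N.

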